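Find the blind catch and open the curing drawer

ROBOT

A 6-joint arm with a two-finger parallel gripper is mounted at the origin on the work surface. World frame = base frame: x ahead of the robot, y to its left, z up, the work surface at z = 0. Lengths are in m, angles in rad, forces in N, time in s.
With the tool pointing down it reaches from about 0.425 to 1.125 m from the base axis. Payload 14.9 kg.
Tool frame: the origin (TCP) lies at the very end of the fingers, on their centre line; the grasp point (between the pads) lies 19 mm behind it; z points along the fingers, y is the line along which they close (so a half turn about z gives the same grasp; the last joint's range is limited). The gripper opens to 91 mm and grips with 3 to 60 N. Pads are 32 mm wide; open, the fingers measure 118 mm over their backs; the gripper's body (76 mm by 178 mm) begins 60 mm behind the grasp point.
Start: joints at [-1.288, 0.379, 1.734, -0, 1.028, -0.033], TCP at [0.217, -0.665, 0.214] pointing down, gripper open.
Joint ranges: [-2.77, 2.77], [-0.74, 2.19], [0, 2.66], [-1.06, 4.2], [0.31, 2.87], [-3.08, 3.08]. Speed limits (rad/s): [1.89, 1.89, 2.39, 3.14, 3.14, 3.14].

INTERFACE

Orientations are given as a 3x3 rotation matrix whose columns are the frame's x, y, z axes.
In Python, from bench import * gives the robot as it stands.
- The arm moves only by the shell command python3 -m crank 'ROWS'. ROWS is JSON, one flat list of numbers, 7 for each row, row after row: the shift along the tool's x, y, z in mm, then the turn, a rotation vector about the tool's x, y, z in degrees, then the opening, from -1 (shut) to 1 (fully open), so that 0 is half open. In form: [dx, dy, dz, rx, ry, rz, jaw, dx, dy, dz, rx, ry, rz, jaw, ...]. A call has 1 to 20 rows; each row shifts and turns the commanded pose from where the row before left it, along the tool's axes as they then stand; what a row does not reach is not made up. A row lasts 1/8 s, in which the tool goes at most 62.5 mm and 10.7 degrees, less where a joint would pass 70% of its speed; a pose out of reach is approached as far as the arm can. A call with a gripper value outside its range is refused whole. The fingers move at their own pace and stop on an object; the grip force is fixed at half the most. Time passes only in rows, so rows that do not move let the fingers close. It gives the time, the measured TCP pose, the force, the opening and the grip force at its end, in the units of the state.
- get_obs(): the state, without advancing time (a new reading comes with each control period).
- camera(name): name is "scene" or "top" or "wrist"; returns the picture (420x560x3 uint8, red, green, blue); there is no depth.
- camera_info(name): a dict with "fx", "fy", "cx", "cy" (pixels), "rvec" (rotation vector, rad) and "tvec" (3), from world to camera coordinates, as OpenCV has them. Camera axes: x right, y down, z forward; pixel columns grow to the right and rows downward; lengths in m; the calibration is good to about 2 mm. The wrist camera is an equidistant fisheye: a pixel r from the principal point sees the ray r / f radians off the axis. A picture is of the moment at which its call begins: read the wrist's pose just before it. camera_info takes no time and is no camera call; for the wrist camera it gives the pose at the moment of the call.
- finish_job(): hands the job in; it is judged then, once.
Trained networks look in the newest picture that a camera, given by its name, has taken for a name from the list of things; names that differ only in an ending like _2 or _b are one class to them, and where a whole thing is asked for, a point or a joint stands for the part that bears it (a point fixed in the world has none). Each returns a list of dicts, best first, with "conf" (0 to 1); they miss things now and then, are a little off and sometimes report something else, mostly with a low value. They report only what shows in the picture. A call takes as long as a camera call.
- spot_in(camera, thing): "rect" ([left, top, right, bottom] in pixels, round what is visible of it).
- tip_of(camera, thing): "point" ([column, row] in pixels: a listed point, or the origin of a listed thing).
The state is a dict: "clock": time; "joints": joint angles; "qd": joint speeds; "tau": joint torques, N m; "position": TCP position; "ee_rot": TCP orientation; "ft_force": force on the tool from outside, world axes, zero at the start; "ft_torque": the same for the moment, N m; "opening": finger opening in m; "gripper_force": force on a finger pad.
Only numpy, scipy, OpenCV 4.12 (cv2) and the standard library are available. Lean on these libraries where they do the work, as an engineer would, in place of code of your own. Each camera call takes 0.05 s, during which the arm holds its last target. There are 200 camera calls.

TASK

Open the drawer of the grey UV curing unit: its catch is hidden under a flush white shutter somewhere along the white ledge above the drawer, so slide the shut fingertips lightly along the ledge until they drop into the recess, then press the catch down until the drawer springs out. Keep a light touch: never lean on the ledge or the catch with more than about 30 newtons. Then pull the drawer by its orange fin all the way out, let go and back off, leaving the other things on the bench and on the unit where they are.

Things in the scene. Friction and masses are not known exactly. Their poses are not given: they have to be found in the camera images.
- ledge: White ledge on the top front edge of the grey UV curing unit, in a niche. Origin: centre of its flat top, 100 mm above the bench. y runs along the ledge, x away from the drawer front into the unit, z up. 200 mm long (y -100 to +100 mm), 60 mm wide (x -30 to +30 mm); at both ends and behind it the grey housing stands 22 mm higher. It sits on stiff rubber and gives 1 mm per 6 N, at most 3 mm.
- search (a point): Same point and axes as ledge: middle of the stretch to search. The recess, 50 mm long (along y) by 40 mm (x), is centred across the ledge (x = 0), its middle anywhere from y = -66 to +66 mm; it cannot be seen: a sprung white shutter closes it flush. The shutter yields to 0.5 to 2 N and sinks 8 mm, then rests on the catch. All of the fingertip must be over it to drop.
- catch (a joint): The hidden catch under the shutter: 0 at rest, grows as it is pressed straight down, 0.007 m at its stop. It starts to move at about 6 N and needs about 9 N at its stop; it frees the drawer after about 5 mm (so 13 mm below the ledge's top, counting the shutter's 8 mm), and catch and shutter spring back when let go.
- drawer (a joint): How far the drawer is out, m: 0 shut, 0.09 at its stop; it slides along the ledge's -x. When the catch is pressed it springs out by about 45 to 50 mm by itself (it takes a second); from there it slides on under a pull of about 2 N and stays where it is left.
- fin (a point): The grasp point of the orange pull fin, on the middle of the black drawer front below the ledge. The fin is an upright plate 10 mm thick (along the ledge's y), standing 40 mm out from the drawer front (along the ledge's -x) and 46 mm high; this point lies 24 mm out from the front, in mid-thickness, 17 mm below the fin's upper edge and 58 mm above the bench. It moves with the drawer.
- dish: Bystander: a shallow clear glass dish, 90 mm across and 18 mm high, lying on top of the curing unit's housing behind the ledge. Origin at its underside.
- amber: Bystander: an amber bottle, 64 mm across, 150 mm high. Origin at its underside.
- wash: Bystander: a white wash bottle with blue cap, 66 mm across, 170 mm high. Origin at its underside.
- beaker: Bystander: a clear beaker, 72 mm across, 90 mm high. Origin at its underside.
- tray: Bystander: a white parts tray, 120 x 90 x 40 mm. Origin at its underside.
- scraper: Bystander: a flat scraper lying on the bench, origin near its middle.
- jar: Bystander: a small clear jar with white cap, 56 mm across, 60 mm high. Origin at its underside.

How it is judged:
On the way:
1. the hidden catch is pressed far enough to free the drawer (value of joint catch above 0.0045 m), for 0.05 s.
At the end, for the whole second after the job is handed in: the drawer is out by at least 80 of its 90 mm and at rest, and the catch has been let go (back within 1.5 mm of rest) (value of joint drawer above 0.08 m and velocity of joint drawer between -0.01 and 0.01 m/s and value of joint catch below 0.0015 m); the robot touches nothing.
It fails at once if the ledge, its shutter and the catch together are pushed with more than 30 N (contact force between any of the fingers, the arm and ledge above 30 N).
It fails at once if a bystander is moved by more than 30 mm (distance of any of dish, amber, wash, beaker, tray, scraper, jar from where it was at the start of the episode above 0.03 m).
It also fails if it takes over 64 s, if anything falls off the work surface, if the arm or the gripper's body presses on something with over 40 N, if the wrist force passes 120 N, or if a joint passes its speed limit or range.

## Working session

There is one attempt and no reset: what is moved stays moved. The work goes in short steps, Python scripts to look and compute and a shell command to move; the robot and the scene stay as the last step left them, time stands still between calls to the robot, and variables do not carry over. Pictures are saved under pics/ and viewed, at most 10 in all, crops included, and the job is handed in when it is done.

```bash
mkdir -p pics; ls
cat > h.py <<'E'
from bench import *
import numpy as np, cv2
def ray(cam,px):
    i=camera_info(cam); R=cv2.Rodrigues(np.array(i["rvec"],float))[0]; t=np.array(i["tvec"],float)
    x=(px[0]-i["cx"])/i["fx"]; y=(px[1]-i["cy"])/i["fy"]
    if cam=="wrist":
        r=np.hypot(x,y); s=np.sin(r)/r if r>1e-9 else 1; d=np.array([x*s,y*s,np.cos(r)])
    else: d=np.array([x,y,1.])
    return -R.T@t, R.T@d
def onz(cam,px,z):
    c,d=ray(cam,px); return c+d*(z-c[2])/d[2]
def shot(cam,name):
    im=camera(cam); cv2.imwrite(f"pics/{name}.png",im[:,:,::-1]); return im
E
python3 - <<'E'
from h import *
np.set_printoptions(precision=4,suppress=True)
o=get_obs(); print({k:np.round(o[k],3) for k in("clock","position","ee_rot","ft_force","opening")})
Z=dict(ledge=.1,search=.1,fin=.058,dish=.122)
for c in("scene","top"):
    im=shot(c,c+"0")
    for t in["ledge","search","fin","dish","amber","wash","beaker","tray","scraper","jar"]:
        r=tip_of(c,t)[:2]
        print(c,t,[(np.round(q["point"]),round(q["conf"],2),onz(c,q["point"],Z.get(t,0))[:2]) for q in r])
a=cv2.imread("pics/scene0.png");b=cv2.imread("pics/top0.png")
cv2.imwrite("pics/both.png",cv2.resize(np.vstack([a,b]),(800,1200))[:600]);
E
```

```text
pics
{'clock': np.float64(0.0), 'position': array([ 0.217, -0.665,  0.213]), 'ee_rot': array([[ 0.951,  0.311, -0.   ],
       [ 0.311, -0.951,  0.001],
       [ 0.   , -0.001, -1.   ]]), 'ft_force': array([ 0.18 , -0.034, -0.886]), 'opening': np.float64(0.092)}
scene ledge [(array([302., 233.]), 0.69, array([ 0.6201, -0.0593])), (array([202., 387.]), 0.37, array([ 0.6118, -0.538 ]))]
scene search [(array([304., 229.]), 0.59, array([ 0.6172, -0.0454]))]
scene fin [(array([288., 232.]), 0.46, array([ 0.5675, -0.0492]))]
scene dish [(array([355., 250.]), 0.75, array([ 0.7749, -0.0557])), (array([279., 138.]), 0.27, array([0.386 , 0.2334]))]
scene amber [(array([325., 128.]), 0.9, array([0.4447, 0.4881]))]
scene wash [(array([198., 387.]), 0.72, array([ 0.5747, -0.5242]))]
scene beaker [(array([146., 342.]), 0.92, array([ 0.3893, -0.4977]))]
scene tray [(array([362., 138.]), 0.63, array([0.5921, 0.5006])), (array([325., 129.]), 0.37, array([0.449 , 0.4806]))]
scene scraper [(array([156., 281.]), 0.8, array([ 0.2986, -0.3448]))]
scene jar [(array([280., 140.]), 0.84, array([0.3289, 0.3461]))]
top ledge [(array([293., 185.]), 0.85, array([ 0.6213, -0.0497]))]
top search [(array([297., 188.]), 0.75, array([ 0.6144, -0.0617]))]
top fin [(array([291., 208.]), 0.76, array([ 0.5628, -0.0467])), (array([390., 299.]), 0.45, array([ 0.3084, -0.3255]))]
top dish [(array([298., 126.]), 0.63, array([ 0.7839, -0.0628]))]
top amber [(array([115., 247.]), 0.8, array([0.4455, 0.4801]))]
top wash [(array([450., 205.]), 0.96, array([ 0.5844, -0.5287]))]
top beaker [(array([444., 274.]), 0.78, array([ 0.3775, -0.5029]))]
top tray [(array([112., 198.]), 0.59, array([0.5917, 0.4982]))]
top scraper [(array([390., 298.]), 0.62, array([ 0.3056, -0.3429])), (array([302., 128.]), 0.38, array([ 0.8188, -0.08  ]))]
top jar [(array([156., 287.]), 0.91, array([0.328 , 0.3492]))]
```

View pics/top0.png

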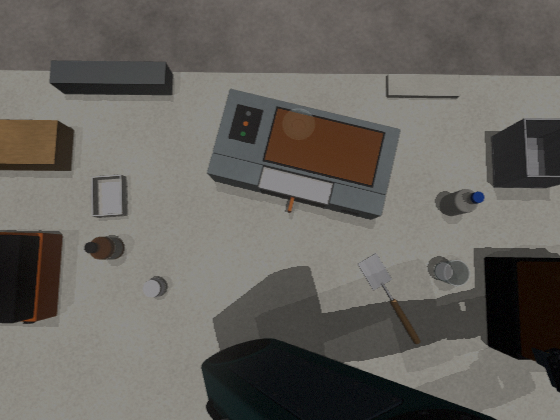

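View pics/scene0.png

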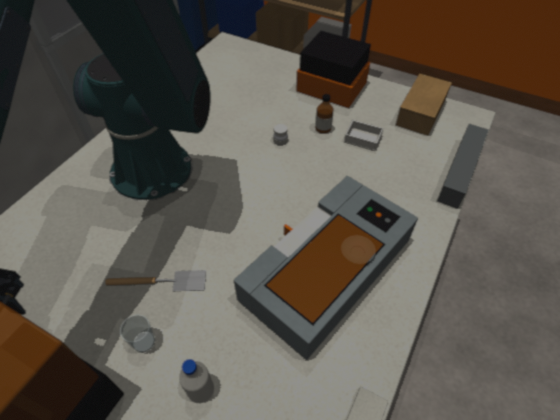

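The top view shows the white ledge as a tilted strip from about (262,178) to (331,192), with the orange fin in front of it at (291,205). The dish is at (298,125), behind the ledge. I'll get the ledge's axes from its white pixels.

Run:
```python
from h import *
np.set_printoptions(precision=4,suppress=True)
im=cv2.imread("pics/top0.png"); hsv=cv2.cvtColor(im,cv2.COLOR_BGR2HSV)
roi=im[150:220,240:350].astype(int)
print(im[185,295],im[172,250],im[215,270])
m=((roi.min(2)>im[185,295].min()-25)).astype(np.uint8)
n,l,s,c=cv2.connectedComponentsWithStats(m); k=l[35,55]; print(s[k])
cnt=cv2.findContours((l==k).astype(np.uint8),0,2)[0][0]
P=np.array([onz("top",p[0]+[240,150],.1)[:2] for p in cnt],np.float32)
r=cv2.minAreaRect(P); print(r); print(cv2.boxPoints(r))
print(spot_in("top","fin")[:1],spot_in("top","dish")[:1])
```

```text
[140 137 139] [99 99 94] [127 134 136]
[  19   17   73   37 1471]
((0.6211205720901489, -0.05692869424819946), (0.19685301184654236, 0.058723293244838715), 76.74259185791016)
[[ 0.57   -0.146 ]
 [ 0.6271 -0.1595]
 [ 0.6723  0.0321]
 [ 0.6151  0.0456]]
[{'rect': [283.7, 107.4, 315.0, 140.7], 'conf': 0.56}] [{'rect': [284.9, 107.0, 317.1, 139.4], 'conf': 0.66}]
```

```bash
python3 -m crank '[38,-30,0,0,0,0,-1, 38,-30,0,0,0,0,-1, 38,-30,0,0,0,0,-1, 38,-30,0,0,0,0,-1, 38,-30,0,0,0,0,-1, 38,-30,0,0,0,0,-1, 38,-30,0,0,0,0,-1, 38,-30,0,0,0,0,-1, 38,-30,0,0,0,0,-1, 38,-30,0,0,0,0,-1, 38,-30,0,0,0,0,-1, 38,-30,0,0,0,0,-1, 38,-30,0,0,0,0,-1, 38,-30,0,0,0,0,-1, 30,-24,0,0,0,0,-1]' | tail -c 900
python3 -m crank '[0,0,0,0,0,-9.8,-1, 0,0,0,0,0,-9.8,-1, 0,0,0,0,0,-9.8,-1, 0,0,0,0,0,-9.8,-1, 0,0,0,0,0,-9.8,-1, 0,0,0,0,0,-9.6,-1, 0,0,0,0,0,0,-1, 0,0,0,0,0,0,-1]' | tail -c 900
python3 - <<'E'
from h import *
im=shot("wrist","w1")
print(get_obs()["ft_force"],get_obs()["opening"])
for t,z in(("ledge",.1),("search",.1),("fin",.058),("dish",.122)):
    print(t,[(np.round(q["point"]),round(q["conf"],2),onz("wrist",q["point"],z)[:2].round(4)) for q in tip_of("wrist",t)[:2]])
E
```

```text
clock: 3.08
position: [0.6146, -0.0671, 0.2141]
ee_rot: [[0.95, 0.311, 0.0], [0.311, -0.95, 0.0], [0.0, 0.0, -1.0]]
ft_force: [0.2, -0.5, -0.3]
opening: 0.0005
gripper_force: 0.0
clock: 4.08
position: [0.6137, -0.0688, 0.2139]
ee_rot: [[0.234, 0.972, -0.0], [0.972, -0.234, 0.0], [0.0, -0.0, -1.0]]
ft_force: [-0.2, -0.2, 0.3]
opening: 0.0004
gripper_force: 0.0
[ 0.57546523  0.26587496 -0.71285714] 0.0004971392452390674
ledge [(array([279., 197.]), 0.89, array([ 0.6206, -0.057 ]))]
search [(array([224., 186.]), 0.71, array([ 0.5755, -0.0356])), (array([277., 196.]), 0.62, array([ 0.6191, -0.0557]))]
fin [(array([223., 188.]), 0.63, array([ 0.5654, -0.0425]))]
dish [(array([455., 163.]), 0.6, array([ 0.7836, -0.0578]))]
```

View pics/w1.png

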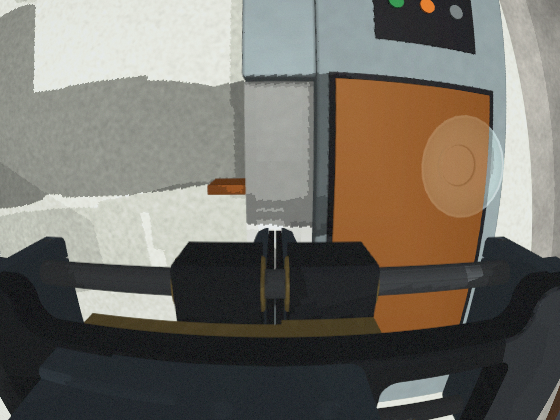

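The wrist view shows the ledge in columns 246–313, ending at row ~80. The shut fingertips are at about (273,240), and the fin is at (226,187). I'll check the ledge edges against the known 60 mm width.

Run:
```python
from h import *
c=np.array([.621,-.057]); a=np.radians(-13.26); X=np.array([np.cos(a),np.sin(a)]); Y=np.array([-X[1],X[0]])
f=lambda p,z=.1:(lambda v:np.round([1000*v@X,1000*v@Y],1))(onz("wrist",p,z)[:2]-c)
im=cv2.imread("pics/w1.png").astype(int)
for r in(110,150,180): print(r,f((245.5,r)),f((313,r)),im[r,238:250,0],im[r,306:322,0])
print("end",f((280,80)), "fin tip z.075",f((208,187),.075),f((245,187),.075))
p=get_obs()["position"][:2]-c; print("tcp",1000*p@X,1000*p@Y)
```

```text
110 [-29.4  77.2] [29.1 77.2] [105 109 110 109 111 106 140 157 155 154 157 158] [154 156 150 122 123 121 122 106  66  59  66  81  90  96 102  99]
150 [-29.7  42. ] [29.4 42. ] [107 108 110 108 109 105 124 146 154 154 153 154] [155 140 118 117 116 120 117  87  66  64  66  87  87 101 100 106]
180 [-30.1  15.4] [29.8 15.3] [ 27  24  22  26  27  20  25 104 146 151 153 151] [147 119 118 115 118 116 111  76  61  62  77  91  98 100 104 108]
end [  0.5 103.5] fin tip z.075 [-69.5   5.3] [-33.    4.9]
tcp -4.373191072998542 -13.169637892336645
```

```bash
python3 -m crank '[-45,4.4,0,0,0,0,-1, 0,0,30,0,0,0,-1, 0,0,30,0,0,0,-1, 0,0,30,0,0,0,-1, 0,0,15,0,0,0,-1, 0,0,0,0,0,0,-1, 0,0,0,0,0,0,-1]'
python3 -m crank '[0,0,2,0,0,0,-1, 0,0,2,0,0,0,-1, 0,0,0,0,0,0,-1, 0,0,0,0,0,0,-1]'
```

```text
clock: 5.2
position: [0.6083, -0.1137, 0.11]
ee_rot: [[0.23, 0.973, 0.001], [0.973, -0.23, -0.0], [-0.0, 0.001, -1.0]]
ft_force: [0.2, -0.4, 0.6]
opening: 0.0006
gripper_force: 0.0
clock: 5.7
position: [0.6077, -0.1136, 0.105]
ee_rot: [[0.23, 0.973, 0.0], [0.973, -0.23, -0.0], [-0.0, 0.0, -1.0]]
ft_force: [0.6, -0.8, -0.2]
opening: 0.0003
gripper_force: 0.0
```

```bash
for i in 1; do python3 -m crank '[0,0,2,0,0,0,-1, 0,0,2,0,0,0,-1, 0,0,0,0,0,0,-1, 0,0,0,0,0,0,-1]'|grep -E 'pos|ft_f'; python3 -m crank '[0,0,1,0,0,0,-1, 0,0,0,0,0,0,-1, 0,0,0,0,0,0,-1]' |grep -E 'pos|ft_f'; done
```

```text
position: [0.6076, -0.1136, 0.1009]
ft_force: [0.4, 0.1, -0.0]
position: [0.6077, -0.1136, 0.1]
ft_force: [-0.2, 0.0, 2.3]
```

```bash
python3 -m crank '[0,0,1,0,0,0,-1, 0,0,0,0,0,0,-1, 0,0,0,0,0,0,-1]' |grep -E 'pos|ft_f'
```

```text
position: [0.6078, -0.1137, 0.0993]
ft_force: [-2.2, 0.1, 6.7]
```

```bash
python3 -m crank '[7,0,0,0,0,0,-1, 7,0,0,0,0,0,-1, 0,0,0,0,0,0,-1, 0,0,0,0,0,0,-1]' |grep -E 'pos|ft_f'
```

```text
position: [0.6115, -0.0998, 0.0994]
ft_force: [1.5, 2.5, 5.4]
```

```bash
python3 -m crank '[7,0,0,0,0,0,-1, 7,0,0,0,0,0,-1, 0,0,0,0,0,0,-1, 0,0,0,0,0,0,-1]' |grep -E 'pos|ft_f'
```

```text
position: [0.6147, -0.0862, 0.0994]
ft_force: [1.2, 3.9, 5.6]
```

```bash
python3 -m crank '[7,0,0,0,0,0,-1, 7,0,0,0,0,0,-1, 0,0,0,0,0,0,-1, 0,0,0,0,0,0,-1]' |grep -E 'pos|ft_f'
```

```text
position: [0.6179, -0.0725, 0.0994]
ft_force: [1.0, 2.2, 5.9]
```

```bash
python3 -m crank '[7,0,0,0,0,0,-1, 7,0,0,0,0,0,-1, 0,0,0,0,0,0,-1, 0,0,0,0,0,0,-1]' |grep -E 'pos|ft_f'
```

```text
position: [0.6208, -0.059, 0.099]
ft_force: [1.5, 4.4, 2.0]
```

```bash
python3 -m crank '[0,0,1.5,0,0,0,-1, 0,0,0,0,0,0,-1, 0,0,0,0,0,0,-1]' |grep -E 'pos|ft_f'
```

```text
position: [0.6208, -0.0589, 0.0976]
ft_force: [1.1, 5.7, 3.8]
```

```bash
python3 -m crank '[5,0,0,0,0,0,-1, 0,0,0,0,0,0,-1, 0,0,0,0,0,0,-1]' |grep -E 'pos|ft_f'; python3 -m crank '[0,0,1.5,0,0,0,-1, 0,0,0,0,0,0,-1, 0,0,0,0,0,0,-1]' |grep -E 'pos|ft_f'
```

```text
position: [0.6215, -0.0542, 0.0972]
ft_force: [-0.7, 1.1, 1.3]
position: [0.6215, -0.0543, 0.0958]
ft_force: [-1.0, 0.3, 0.5]
```

```bash
python3 -m crank '[0,0,1.5,0,0,0,-1, 0,0,1.5,0,0,0,-1, 0,0,1,0,0,0,-1, 0,0,1,0,0,0,-1, 0,0,0,0,0,0,-1]' |grep -E 'pos|ft_f'; python3 -m crank '[0,0,1,0,0,0,-1, 0,0,1,0,0,0,-1, 0,0,0,0,0,0,-1, 0,0,0,0,0,0,-1]' |grep -E 'pos|ft_f'
```

```text
position: [0.6217, -0.0543, 0.0911]
ft_force: [-2.0, -0.7, 5.6]
position: [0.6217, -0.0543, 0.0892]
ft_force: [-2.7, -0.1, 6.4]
```

```bash
python3 -m crank '[0,0,1,0,0,0,-1, 0,0,1,0,0,0,-1, 0,0,0,0,0,0,-1, 0,0,0,0,0,0,-1]' |grep -E 'pos|ft_f'; python3 -m crank '[0,0,1,0,0,0,-1, 0,0,0,0,0,0,-1, 0,0,0,0,0,0,-1]' |grep -E 'pos|ft_f'
python3 - <<'E'
from h import *
im=shot("wrist","w2"); print(spot_in("wrist","fin")[:2])
E
```

```text
position: [0.6217, -0.0543, 0.0871]
ft_force: [-2.3, 0.0, 5.6]
position: [0.6217, -0.0543, 0.0863]
ft_force: [-2.3, -0.1, 7.7]
[{'rect': [119.9, 87.1, 214.3, 258.5], 'conf': 0.84}]
```

View pics/w2.png

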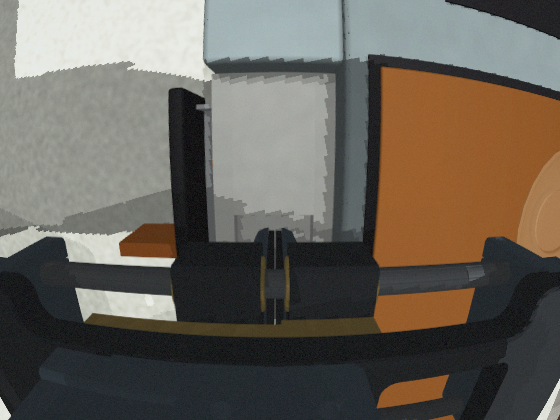

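The drawer has sprung out: its black front is at columns 170–205 and the fin is at about (148,240). I'll lift, turn and open the gripper, then locate the fin.

```bash
python3 -m crank '[0,0,-10,0,0,0,-1, 0,0,-20,0,0,0,-1, 0,0,-40,0,0,0,-1, 0,0,-45,0,0,0,-1, 0,-30,0,0,0,10,1, 0,0,0,0,0,10,1, 0,0,0,0,0,10,1, 0,0,0,0,0,10,1, 0,0,0,0,0,10,1, 0,0,0,0,0,10,1, 0,0,0,0,0,10,1, 0,0,0,0,0,10,1, 0,0,0,0,0,10,1,0,0,0,0,0,0,1,0,0,0,0,0,0,1]'
python3 - <<'E'
from h import *
c=np.array([.621,-.057]); a=np.radians(-13.26); X=np.array([np.cos(a),np.sin(a)]); Y=np.array([-X[1],X[0]])
L=lambda p:np.round([1000*(p-c)@X,1000*(p-c)@Y],1)
print("tcp",L(get_obs()["position"][:2]))
for cam in("wrist","top"):
    shot(cam,cam+"3")
    for q in tip_of(cam,"fin")[:2]: print(cam,np.round(q["point"]),round(q["conf"],2),L(onz(cam,q["point"],.058)[:2]),spot_in(cam,"fin")[:1])
E
```

```text
clock: 14.05
position: [0.5925, -0.0473, 0.2015]
ee_rot: [[0.974, -0.226, 0.0], [-0.226, -0.974, -0.0], [0.0, -0.0, -1.0]]
ft_force: [1.0, 0.4, 0.2]
opening: 0.0911
gripper_force: 0.0
tcp [-29.9   2.9]
wrist [278. 270.] 0.7 [-102.2    1. ] [{'rect': [192.3, 214.6, 360.6, 269.8], 'conf': 0.96}]
```

View pics/wrist3.png

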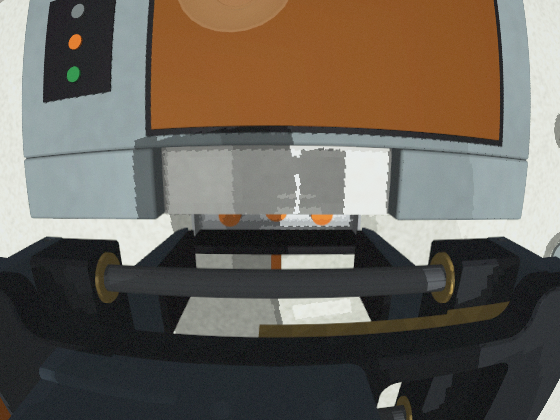

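The drawer front is at rows 232–250, and the fin stands behind the rod at column 277, rows 253–270. That puts the fin about 102 mm in front of the ledge centre, as expected for a 47 mm spring-out.

```bash
python3 -m crank '[-36,0.5,0,0,0,0,1, -36,0.5,0,0,0,0,1, 0,0,40,0,0,0,1, 0,0,40,0,0,0,1, 0,0,40,0,0,0,1, 0,0,25,0,0,0,1, 0,0,14,0,0,0,1, 0,0,0,0,0,0,1]'
python3 - <<'E'
from h import *
shot("wrist","w4"); print(spot_in("wrist","fin")[:1])
E
```

```text
clock: 15.3
position: [0.5219, -0.0317, 0.0415]
ee_rot: [[0.973, -0.23, -0.001], [-0.23, -0.973, 0.0], [-0.001, 0.0, -1.0]]
ft_force: [0.2, 0.3, -0.3]
opening: 0.0912
gripper_force: 0.0
[{'rect': [78.8, 126.4, 469.6, 313.0], 'conf': 0.71}]
```

View pics/w4.png

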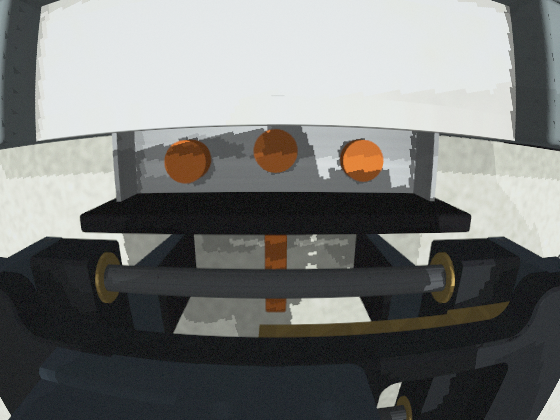

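The fin (columns 265–286, rows 235–310) stands centred between the open fingers, so I'll close.

```bash
python3 -m crank '[0,0,0,0,0,0,-1, 0,0,0,0,0,0,-1, 0,0,0,0,0,0,-1, 0,0,0,0,0,0,-1, 0,0,0,0,0,0,-1, 0,0,0,0,0,0,-1]'
```

```text
clock: 16.15
position: [0.5222, -0.0318, 0.0419]
ee_rot: [[0.973, -0.23, -0.0], [-0.23, -0.973, 0.0], [-0.0, -0.0, -1.0]]
ft_force: [0.2, 0.7, 0.2]
opening: 0.0338
gripper_force: 0.0
```

```bash
python3 -m crank '[0,0,0,0,0,0,-1, 0,0,0,0,0,0,-1, 0,0,0,0,0,0,-1, 0,0,0,0,0,0,-1]'
```

```text
clock: 16.65
position: [0.522, -0.0321, 0.0419]
ee_rot: [[0.973, -0.23, -0.0], [-0.23, -0.973, -0.0], [-0.0, 0.001, -1.0]]
ft_force: [-2.8, -5.0, 0.6]
opening: 0.0101
gripper_force: 30.0
```

```bash
python3 -m crank '[-5,0,0,0,0,0,-1, -8,0,0,0,0,0,-1, -8,0,0,0,0,0,-1, -8,0,0,0,0,0,-1, -6,0,0,0,0,0,-1, -4,0,0,0,0,0,-1, 0,0,0,0,0,0,-1, 0,0,0,0,0,0,-1]'
```

```text
clock: 17.65
position: [0.4839, -0.0231, 0.0419]
ee_rot: [[0.973, -0.23, -0.001], [-0.23, -0.973, -0.0], [-0.0, 0.001, -1.0]]
ft_force: [-2.8, -6.4, 1.4]
opening: 0.0099
gripper_force: 30.0
```

```bash
python3 -m crank '[-1.5,0,0,0,0,0,-1, -1.5,0,0,0,0,0,-1, 0,0,0,0,0,0,-1, 0,0,0,0,0,0,-1]' | grep -E 'pos|ft_f|open'
```

```text
position: [0.4811, -0.0224, 0.0419]
ft_force: [-1.9, -6.5, 1.2]
opening: 0.0101
```

```bash
python3 -m crank '[0,0,0,0,0,0,1, 0,0,0,0,0,0,1, 0,0,0,0,0,0,1, 0,0,0,0,0,0,1, 0,0,0,0,0,0,1, 0,0,0,0,0,0,1, 0,0,-15,0,0,0,1, 0,0,-35,0,0,0,1, 0,0,-45,0,0,0,1, 0,0,-45,0,0,0,1, 0,0,-40,0,0,0,1, 0,0,0,0,0,0,1, 0,0,0,0,0,0,1]'
python3 - <<'E'
from h import *
c=np.array([.621,-.057]); a=np.radians(-13.26); X=np.array([np.cos(a),np.sin(a)]); Y=np.array([-X[1],X[0]])
L=lambda p:np.round([1000*(p-c)@X,1000*(p-c)@Y],1)
shot("wrist","w5")
for q in tip_of("wrist","fin")[:2]: print(np.round(q["point"]),round(q["conf"],2),L(onz("wrist",q["point"],.058)[:2]))
print(L(get_obs()["position"][:2]))
E
```

```text
clock: 19.77
position: [0.4809, -0.022, 0.2219]
ee_rot: [[0.973, -0.23, -0.0], [-0.23, -0.973, -0.0], [-0.0, 0.0, -1.0]]
ft_force: [0.2, 0.5, -1.5]
opening: 0.0911
gripper_force: 0.0
[276. 199.] 0.84 [-145.3    1.2]
[275.  53.] 0.68 [7.2 2.8]
[-144.7    1.8]
```

View pics/w5.png

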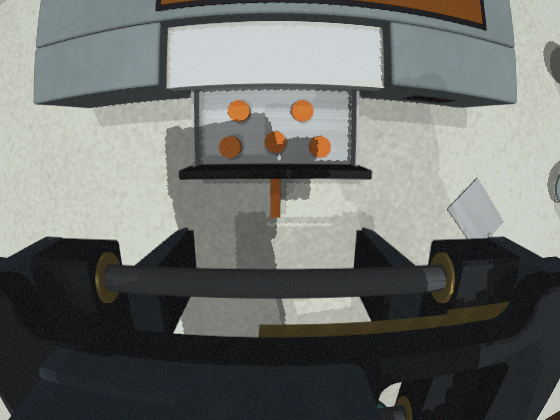

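The fin at (276,199) is now 145 mm in front of the ledge centre, against about 55 mm when shut. So the drawer is about 90 mm out, the shutter is flush again and the gripper is clear.

```bash
python3 -c "
from bench import *
print(finish_job())"
```

```text
the job is handed in; nothing more can be done
None
```

I found the catch and pressed it, pulled the drawer about 90 mm out by its fin, and backed the gripper off; the job was handed in at about 20 s with readings of at most about 8 N on the ledge, and no verdict was returned.

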